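# Zero the bolt gauge under its push-latch cover

### The job

Zero the bolt gauge: press down on its push-latch cover and let go so that it springs open, press the wide round key inside all the way down, then swing the cover shut and press it down again until it stays latched. Only touch and push, gripping and lifting nothing: do not press the small square key, do not move any of the loose parts around the gauge, and leave both keys free and the hand clear at the end.

Things in the scene. Friction and masses are not known exactly. Their poses are not given: they have to be found in the camera images.
- gauge: bolt gauge, fixed: dark steel base plate 10 mm thick (x -75 to 135, y -50 to 140 mm) with a grey control box (100 mm along x, 84 along y, 4 mm walls 42 mm high), behind it a catch housing (x 58 to 132, y -30 to 30, 52 mm high) and at y 76 to 120 a cradled steel bolt, 67 mm high. Origin: on the table under the box's centre; x points from the box's front to its hinge side (away from the robot, turned up to 0.4 rad), z up.
- deck (a point): centre of the inner deck of the control box, 28 mm above the table, under the cover; two black plastic keys stand on it side by side (along the gauge's y). Behind the gauge a wall rack with pegs, 225 mm high, stands at world x = 0.85 m.
- cover (a joint): angle (rad) of the box's aluminium push-latch cover: about 0.01 latched, level; 1.7 sprung open, a little past upright; -0.085 pressed to its stop. Its spring pushes open (0.3 N m near shut, 0.13 open), damped: about 1.5 s to open. Latched: press below -0.04 and let go, it springs open. Open: push down past -0.05 (best to the stop) and let go, it latches. The hand must be out of its way to open.
- cover_hinge (a point): middle of the cover's hinge line, 58 mm above the table, at x = +50 mm of the gauge, line along the gauge's y; knuckle radius 4 mm. Open, the keys are free from above; the cover can be swung shut by pushing its upright outer face from behind (hinge side) towards the front, following it over and down.
- cover_pad (a point): centre of the thin dark rubber patch (20 x 40 mm) on the cover's upper face, 80 mm from the hinge line, 61 mm above the table when latched: where to press (about 4 N, sinks 7 mm to the stop). Moves with the cover. The cover is 103 mm long from hinge line to front edge, 94 wide, 9 thick, with a skirt reaching 20 mm below its upper face at its front and side edges.
- zero (a joint): travel (m) of the wide round zeroing key: 0 = up, 0.005 = fully down; spring-loaded, 1.6 N at first and 3.6 N fully down
- zero_top (a point): centre of the top face of the wide round key, 28 mm in diameter, 46 mm above the table when up; it is pressed straight down. It lies under the shut cover, at x = -12 mm, y = +18 or -18 mm of the gauge, in either place.
- erase (a joint): travel (m) of the small square key: 0 = up, 0.005 = fully down, not to be pressed
- erase_top (a point): centre of the top face of the small square key, 13 x 13 mm, 46 mm above the table, 36 mm beside the round key, in the other place
- socket_a_mid (a point): loose chrome socket standing to the right of the gauge, 30 mm in diameter, 40 mm high; centre
- cap_mid (a point): loose white nylon bolt cap standing open end up to the right of the gauge, 28 mm in diameter, 22 mm high; centre
- ujoint_mid (a point): loose dark steel universal joint lying in front of the gauge, 68 mm long, 24 mm thick; centre
- bolt_mid (a point): loose steel hex bolt standing on its head in front of the gauge, 30 mm wide, 66 mm high; centre
- socket_b_mid (a point): loose chrome socket standing far to the right, 24 mm in diameter, 34 mm high; centre
- driver_mid (a point): loose stubby green screwdriver lying far to the left, 103 mm long, 30 mm thick; middle of its handle

How it is judged:
On the way, in this order (a step that is already met when the one before it is completed fails the run):
1. the cover has sprung open (value of joint cover above 1.2 rad), for 0.2 s.
2. the round key is pressed down, with the cover open (value of joint zero above 0.0038 m and value of joint cover above 0.8 rad), for 0.05 s.
3. the cover is pushed shut and pressed down past its latching point (value of joint cover below -0.035 rad), for 0.02 s.
At the end, for the whole second after the job is handed in: the cover is shut and latched by itself (joint within 0.03 rad of 0, still), both keys are up again (within 1 mm), and every loose part is within 20 mm of where it stood (value of joint cover between -0.03 and 0.03 rad and velocity of joint cover between -0.05 and 0.05 rad/s and value of joint each of zero, erase below 0.001 m and distance of each of socket_a_mid, cap_mid, ujoint_mid, bolt_mid, socket_b_mid, driver_mid from where it was at the start of the episode below 0.02 m); the robot touches nothing.
It fails at once if the small square key is pressed (more than 2.5 mm) (value of joint erase above 0.0025 m).
It fails at once if a loose part is lifted (its centre more than 8 mm up) or shoved away (more than 20 mm) (height (world z) of socket_a_mid above 0.028 m or height (world z) of cap_mid above 0.019 m or height (world z) of ujoint_mid above 0.02 m or height (world z) of bolt_mid above 0.041 m or height (world z) of socket_b_mid above 0.025 m or height (world z) of driver_mid above 0.023 m or distance of any of socket_a_mid, cap_mid, ujoint_mid, bolt_mid, socket_b_mid, driver_mid from where it was at the start of the episode above 0.02 m).
It also fails if it takes over 51 s, if anything falls off the work surface, if the arm or the gripper's body presses on something with over 40 N, if the wrist force passes 120 N, or if a joint passes its speed limit or range.

### The arm

A 6-joint arm with a two-finger parallel gripper is mounted at the origin on the work surface. World frame = base frame: x ahead of the robot, y to its left, z up, the work surface at z = 0. Lengths are in m, angles in rad, forces in N, time in s.
With the tool pointing down it reaches from about 0.425 to 0.95 m from the base axis. Payload 14.7 kg.
Tool frame: the origin (TCP) lies on the centre line of the jaws, within the pads' length; the fingertips stand ctrl.finger_overhang ahead of it and the grasp point (between the pads) lies 11 mm behind it (ctrl.finger_overhang is the distance from the TCP to the fingertips, in m); y points along the fingers, x is the direction in which the jaws open and shut, and the axes are right-handed (so a half turn about y gives the same grasp; the last joint's range is limited). The gripper opens to 85 mm and grips with 20 to 120 N. Pads are 22 mm wide; open, the fingers measure 114 mm over their backs; the gripper's body (76 mm by 85 mm) begins 54 mm behind the grasp point. The pads swing forward as they close: fully open they stand 13 mm farther back than shut.
Start: joints at [1.149, 0.48, 1.596, -0, 1.065, -0.047], TCP at [0.238, 0.605, 0.239] pointing down, gripper open.
Joint ranges: [-2.75, 2.75], [-0.82, 2.05], [0.23, 2.67], [-1.56, 4.7], [0.09, 2.69], [-2.92, 2.92]. Speed limits (rad/s): [1.89, 1.89, 2.39, 3.01, 3.01, 3.01].

### API

Orientations are given as a unit quaternion [w, x, y, z].
In Python, from workcell import readout, grab_frame, job, ctrl gives the robot as it stands.
- The arm moves only by the tool send_rows, never from a script. Its argument "commands" is a list of rows, each a list of 4 numbers: the shift along the tool's x, y, z in units of 50 mm (1.0 is 50 mm), then the turn about the tool's y in units of 6 degrees (1.0 is 6 degrees). In form: [[dx, dy, dz, yaw], ...]. A call has 1 to 12 rows; each row is the pose to reach, as a shift and turn from the pose commanded when the call began, along the tool's axes at that moment; what a row does not reach only later rows make up. A row lasts 1/10 s, in which the tool goes at most 50 mm and 8.59 degrees, less where a joint would pass 70% of its speed; a pose out of reach is approached as far as the arm can. A call with a gripper value outside its range is refused whole. "jaw" is the gripper's target within -1 to 1 (fully open at 1, half-way at 0, shut at -1), set as the call begins (left out, the last holds). The fingers move at their own pace and stop on an object; "grip_force" is the grip in N (left out, the last holds). Time passes only in rows, so rows that repeat a pose let the fingers close. It gives the time, the measured TCP pose, the force and the opening at its end, in the units of the state.
- readout.read_state(): the state, without advancing time (a new reading comes with each control period).
- grab_frame(name): name is "side" or "top" or "wrist"; returns a dict with "image" (480x640x3 uint8, red, green, blue), "fovy" (degrees; the focal length in pixels is half the picture's height over the tangent of half this angle, whatever the lens; pixels are square), "cx", "cy" (the principal point, pixels), "dist_coeffs" ([k1, k2, p1, p2, k3] as OpenCV has them; the pictures are not rectified), "eye" and "rotation" of the camera in the world. Camera axes: x right, y up, looking along -z (the intrinsics and any distortion apply to the point x, -y, -z); pixel columns grow to the right and rows downward; lengths in m; the calibration is good to about 2 mm. A picture is of the moment at which its call begins. There is no depth.
- job.close_job(): hands the job in, once; it reports no verdict.
The state is a dict: "clock": time; "joint_pos": joint angles; "joint_velocities": joint speeds; "joint_efforts": joint torques, N m; "position": TCP position; "tool_rot": TCP orientation; "wrist_force": force on the tool from outside, world axes, zero at the start; "moment": the same for the moment, N m; "width": opening from 0.0 (shut) to 1.0 (fully open).
Only numpy, scipy, OpenCV 4.12 (cv2) and the standard library are available. Lean on these libraries where they do the work, as an engineer would, in place of code of your own. Each camera call takes 0.05 s, during which the arm holds its last target. There are 200 camera calls.

## Working session

There is one attempt and no reset: what is moved stays moved. The work goes in short steps, Python scripts to look and compute and a tool call to move; the robot and the scene stay as the last step left them, time stands still between calls to the robot, and variables do not carry over. Pictures are saved under pics/ and viewed, about 8 in all and at most 12, crops included, and the job is handed in when it is done.

Besides the shell and the picture viewer there is one more tool, called after "Request:" as name([rows], argument=value, ...), one row to a line, values as JSON. send_rows: Moves the arm, as the interface text tells. Its arguments: {"type":"object","properties":{"commands":{"type":"array"},"jaw":{"type":"number"},"grip_force":{"type":"number"}},"required":["commands"]}

```bash
mkdir -p pics; ls; cat > h.py <<'E'
import numpy as np, cv2
from workcell import readout, grab_frame, job, ctrl
def cam(f):
    F=240/np.tan(np.radians(f["fovy"])/2)
    return np.array([[F,0,f["cx"]],[0,F,f["cy"]],[0,0,1]]),np.array(f["dist_coeffs"],float),np.array(f["eye"]),np.array(f["rotation"]).reshape(3,3)
def snap(n,name):
    f=grab_frame(n); cv2.imwrite("pics/"+name,f["image"][:,:,::-1]); np.save("pics/"+name+".npy",f,allow_pickle=True); return f
def load(name): return np.load("pics/"+name+".npy",allow_pickle=True).item()
def ray(f,u,v):
    K,d,e,R=cam(f); p=cv2.undistortPoints(np.array([[[u,v]]],float),K,d)[0,0]
    return e,R@np.array([p[0],-p[1],-1])
def atz(f,u,v,z):
    e,r=ray(f,u,v); return e+r*(z-e[2])/r[2]
def proj(f,P):
    K,d,e,R=cam(f); c=(np.atleast_2d(P)-e)@R; c=c*[1,-1,-1]
    return cv2.projectPoints(c.reshape(-1,1,3),np.zeros(3),np.zeros(3),K,d)[0][:,0]
E
python3 - <<'E'
from h import *
s=readout.read_state(); print(s); print(ctrl.finger_overhang)
for n in("top","side"):
    f=snap(n,n+"0.png"); print(n,f["fovy"],f["eye"],f["rotation"],f["dist_coeffs"])
E
```

```text
pics
{'clock': 0.0, 'joint_pos': array([ 1.14935840e+00,  4.80854370e-01,  1.59685258e+00,  7.45386390e-07,
        1.06505660e+00, -4.66128789e-02]), 'joint_velocities': array([-0.00093636, -0.00084492,  0.00148838, -0.00112628,  0.00083696,
        0.0002103 ]), 'joint_efforts': array([ 4.15116199e-03, -9.50651836e+01, -4.30178475e+01, -7.10183826e-05,
        1.28150621e-02, -4.44248849e-05]), 'position': array([0.23780488, 0.60453169, 0.23866568]), 'tool_rot': array([-0.58418679,  0.58462012,  0.39773321, -0.39843871]), 'wrist_force': array([-0.41163639,  0.09542813, -0.43987023]), 'moment': array([ 0.00429491, -0.01475217,  0.00025203]), 'width': 1.0004424709544175}
0.008
top 43.332356366110005 [0.36522448 0.03224145 1.40297179] [-0.70490048 -0.04401628  0.04586089  0.70645216] [0.06213455 0.         0.         0.         0.        ]
side 49.528438002533946 [0.31921361 0.9785446  0.76777141] [-0.08839399 -0.0544212   0.44805676  0.88795832] [-0.07090472  0.          0.          0.          0.        ]
```

View pics/top0.png

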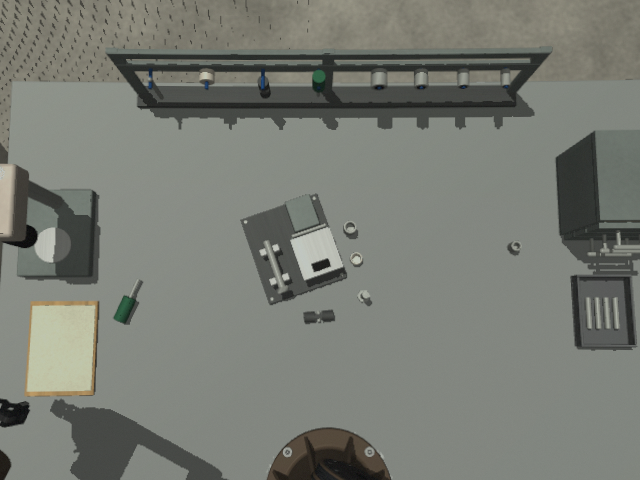

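View pics/side0.png

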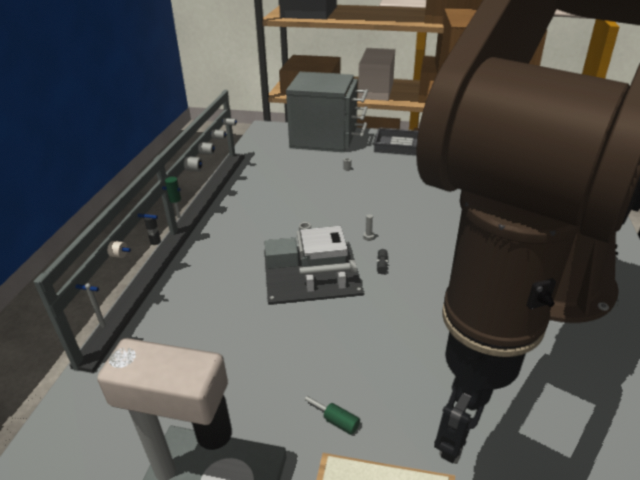

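The top view shows the gauge around (300,250), turned about 0.3 rad, with the pad near (320,265). The loose parts are at (350,228), (357,259), (365,297) and (319,317). "rotation" is a quaternion, so I'll fix the helper and enlarge a crop.

```bash
sed -i 's/np.array(f\["rotation"\]).reshape(3,3)/Rot.from_quat(np.roll(f["rotation"],-1)).as_matrix()/; s/^import numpy.*/&\nfrom scipy.spatial.transform import Rotation as Rot/' h.py
python3 - <<'E'
from h import *
f=load("top0.png")
c=f["image"][180:330,230:390,::-1]; cv2.imwrite("pics/c0.png",cv2.resize(c,None,fx=4.5,fy=4,interpolation=cv2.INTER_CUBIC) if 0 else cv2.resize(c,None,fx=4,fy=4,interpolation=cv2.INTER_CUBIC))
E
```

```text
(no output)
```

View pics/c0.png

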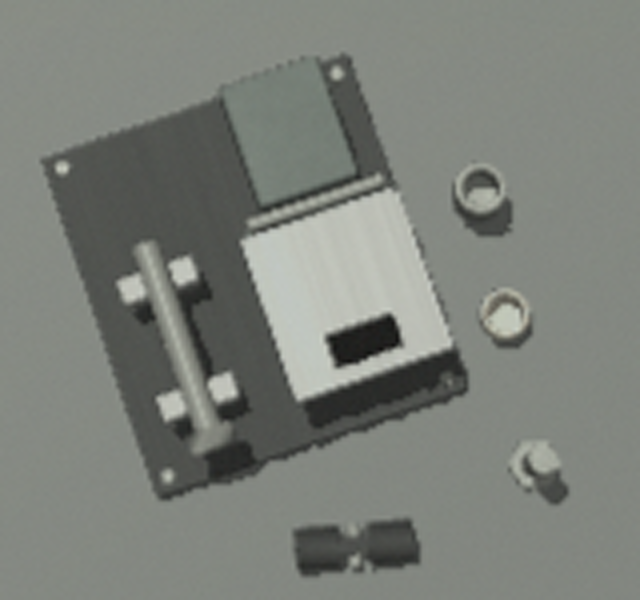

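The crop gives plate corners at (42,158), (160,498), (467,388) and (348,55), with the pad centre at (365,340). I'll fit the gauge pose to those corners.

```bash
cat >> h.py <<'E'
def g2w(g,P):
    P=np.atleast_2d(P); c,s=np.cos(g[2]),np.sin(g[2])
    return np.c_[g[0]+c*P[:,0]-s*P[:,1],g[1]+s*P[:,0]+c*P[:,1],P[:,2]]
E
python3 - <<'E'
from h import *
from scipy.optimize import least_squares
f=load("top0.png")
uv=np.array([(42,158),(160,498),(467,388),(348,55)]+[(365,340)])/4+[229.6,179.6]
P=np.array([[.135,.14,.01],[-.075,.14,.01],[-.075,-.05,.01],[.135,-.05,.01],[-.03,0,.061]])
r=least_squares(lambda g:(proj(f,g2w(g,P))-uv).ravel(),[.55,0,.0])
g=r.x; print(g,r.fun.reshape(-1,2).round(1))
for n,p in dict(pad=(-.03,0,.061),hinge=(.05,0,.058),kL=(-.012,.018,.046),kR=(-.012,-.018,.046)).items(): print(n,g2w(g,p))
for n,u,v,z in(("socka",480,190,.04),("cap",505,315,.022),("bolt",543,458,.066),("uj",356,546,.024)):
    print(n,atz(f,u/4+229.6,v/4+179.6,z))
s=readout.read_state()
R=Rot.from_quat(np.roll(s["tool_rot"],-1)).as_matrix(); print(R.round(3))
E
```

```text
[0.52920575 0.02580521 0.33567881] [[ 0.   0.3]
 [-0.5  0.4]
 [ 0.7  0.5]
 [ 0.2 -0.4]
 [-0.4 -0.9]]
pad [[0.50088014 0.01592291 0.061     ]]
hinge [[0.57641509 0.04227572 0.058     ]]
kL [[0.51194612 0.03884765 0.046     ]]
kR [[0.52380489 0.00485693 0.046     ]]
socka [ 0.58695107 -0.05132617  0.04      ]
cap [ 0.51710291 -0.06609447  0.022     ]
bolt [ 0.43282826 -0.08302442  0.066     ]
uj [0.38540556 0.01998638 0.024     ]
[[ 0.366 -0.    -0.931]
 [ 0.931 -0.001  0.366]
 [-0.001 -1.     0.   ]]
```

Gauge pose is x 0.529, y 0.026, yaw 0.336 rad, with residuals under 1 px. The finger jaws go along the gauge y, which means a turn of -6.8 units. I'm moving above the pad with the jaw shut.

Request:
send_rows([
  [-0.4,0,-0.4,-0.5],
  [-1.1,0,-1.1,-1.2],
  [-1.8,0,-1.8,-2],
  [-2.5,0,-2.6,-2.8],
  [-3.2,0,-3.3,-3.5],
  [-3.9,0,-4,-4.2],
  [-4.6,0,-4.7,-4.9],
  [-5.3,0,-5.4,-5.6],
  [-6,0,-6.1,-6.2],
  [-6.7,0,-6.8,-6.8],
  [-7.4,0,-7.5,-6.8],
  [-8.1,0,-8.2,-6.8],
], jaw=-1, grip_force=20)

```text
clock: 1.3
position: [0.4715, 0.0758, 0.2393]
tool_rot: [0.409, -0.409, -0.577, 0.577]
wrist_force: [0.4, 0.6, -0.5]
width: -0.001
```

```bash
cat >> h.py <<'E'
G=np.array([0.52920575,0.02580521,0.33567881])
def togo(p,yawg=np.pi/2):
    "units from the measured pose to gauge point p (tip z); prints pose in the gauge frame"
    s=readout.read_state(); R=Rot.from_quat(np.roll(s["tool_rot"],-1)).as_matrix()
    t=s["position"]+R[:,1]*ctrl.finger_overhang
    d=g2w(G,p)[0]-t
    yw=np.arctan2(R[1,0],R[0,0]); e=(G[2]+yawg-yw+np.pi)%(2*np.pi)-np.pi
    c,q=np.cos(G[2]),np.sin(G[2]); v=t[:2]-G[:2]
    print("t",round(s["clock"],2),"tip gauge",np.round([c*v[0]+q*v[1],-q*v[0]+c*v[1],t[2]],4),"F",s["wrist_force"].round(1),"w",round(s["width"],3),"j",s["joint_pos"].round(2))
    print("R",R.round(3).tolist(),"units",(R.T@d/.05).round(2),"turn",round(-np.degrees(e)/6,2))
E
python3 -c "
from h import *
togo((-.03,0,.11))"
```

```text
t 1.3 tip gauge [-0.038   0.0663  0.2313] F [ 0.4  0.6 -0.5] w -0.001 j [ 0.1   0.24  1.98  0.    0.92 -1.81]
R [[-0.331, -0.0, -0.944], [0.944, 0.0, -0.331], [0.0, -1.0, 0.0]] units [-1.33  2.43 -0.16] turn 0.02
```

Request:
send_rows([
  [-0.4,0.2,-0.05,0],
  [-0.9,0.6,-0.1,0],
  [-1.3,1.1,-0.16,0],
  [-1.33,1.6,-0.16,0],
  [-1.33,2.1,-0.16,0],
  [-1.33,2.4,-0.16,0],
  [-1.33,2.4,-0.16,0],
  [-1.33,2.4,-0.16,0],
])

```text
clock: 2.1
position: [0.5007, 0.0178, 0.1194]
tool_rot: [0.409, -0.409, -0.577, 0.577]
wrist_force: [-0.1, -0.2, -0.2]
width: -0.002
```

```bash
python3 -c "
from h import *
togo((-.03,0,.061))
a=snap('wrist','w1.png')['image'];f=snap('side','s1.png');b=cv2.resize(f['image'][200:320,240:400],(640,480),interpolation=cv2.INTER_CUBIC)
print(proj(f,g2w(G,[[-.03,0,.061]])))
cv2.imwrite('pics/m1.png',cv2.resize(np.hstack([a,b]),(800,300))[:,:,::-1])"
```

```text
t 2.1 tip gauge [-0.0296  0.0019  0.1114] F [-0.1 -0.2 -0.2] w -0.002 j [-0.02  0.44  2.05  0.    0.65 -1.93]
R [[-0.331, -0.001, -0.944], [0.944, 0.0, -0.331], [0.0, -1.0, 0.001]] units [-0.04  1.01  0.01] turn 0.02
[[334.26533631 237.58330581]]
```

View pics/m1.png

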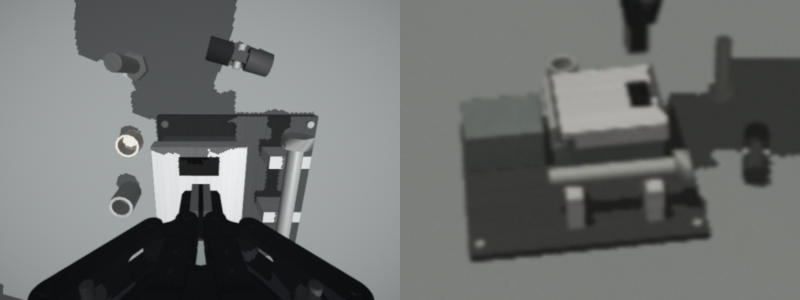

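Wrist view (left half): the shut fingers are centred over the pad at (200,165). Side view (right half): the tip stands above the pad. Pressing down now.

Request:
send_rows([
  [-0.04,0.4,0,0],
  [-0.04,0.8,0,0],
  [-0.04,0.95,0,0],
  [-0.04,1.02,0,0],
  [-0.04,1.06,0,0],
  [-0.04,1.1,0,0],
  [-0.04,1.1,0,0],
  [-0.04,1.1,0,0],
])

```text
clock: 3.0
position: [0.5015, 0.0159, 0.0647]
tool_rot: [-0.409, 0.409, 0.577, -0.577]
wrist_force: [-3.4, -0.4, 3.3]
width: 0.003
```

Request:
send_rows([
  [0,0.03,0,0],
  [0,0.05,0,0],
  [0,0.06,0,0],
  [0,0.06,0,0],
])

```text
clock: 3.4
position: [0.5017, 0.0159, 0.0615]
tool_rot: [-0.409, 0.409, 0.577, -0.577]
wrist_force: [-4.4, 1.2, 12.8]
width: 0.001
```

Request:
send_rows([
  [0,-0.5,0.2,0],
  [0,-1.4,0.5,0],
  [0,-2.3,0.9,0],
  [0,-2.8,1.2,0],
  [0,-2.8,1.2,0],
  [0,-2.8,1.2,0],
  [0,-2.8,1.2,0],
  [0,-2.8,1.2,0],
  [0,-2.8,1.2,0],
  [0,-2.8,1.2,0],
  [0,-2.8,1.2,0],
  [0,-2.8,1.2,0],
])

```text
clock: 4.6
position: [0.4448, -0.0039, 0.2011]
tool_rot: [0.409, -0.409, -0.577, 0.577]
wrist_force: [-0.2, 0.1, -0.0]
width: -0.001
```

Request:
send_rows([
  [0,0,0,0],
  [0,0,0,0],
  [0,0,0,0],
  [0,0,0,0],
  [0,0,0,0],
  [0,0,0,0],
  [0,0,0,0],
  [0,0,0,0],
  [0,0,0,0],
  [0,0,0,0],
])

```text
clock: 5.6
position: [0.4448, -0.004, 0.2013]
tool_rot: [-0.409, 0.409, 0.577, -0.577]
wrist_force: [0.7, -0.1, -0.2]
width: 0.001
```

```bash
python3 -c "
from h import *
togo((-.018,.018,.08)); togo((-.018,-.018,.08))
a=snap('wrist','w2.png')['image'];f=snap('top','t2.png');b=cv2.resize(f['image'][190:310,240:400],(640,480),interpolation=cv2.INTER_CUBIC)
cv2.imwrite('pics/m2.png',cv2.resize(np.hstack([a,b]),(800,300))[:,:,::-1])"
```

```text
t 5.6 tip gauge [-0.0895 -0.0003  0.1933] F [ 0.7 -0.1 -0.2] w 0.001 j [-0.08  0.25  2.09 -0.    0.81 -1.99]
R [[-0.331, 0.0, -0.944], [0.944, -0.0, -0.331], [-0.0, -1.0, -0.0]] units [ 0.36  2.27 -1.43] turn 0.02
t 5.6 tip gauge [-0.0895 -0.0003  0.1933] F [ 0.7 -0.1 -0.2] w 0.001 j [-0.08  0.25  2.09 -0.    0.81 -1.99]
R [[-0.331, 0.0, -0.944], [0.944, -0.0, -0.331], [-0.0, -1.0, -0.0]] units [-0.36  2.27 -1.43] turn 0.02
```

View pics/m2.png

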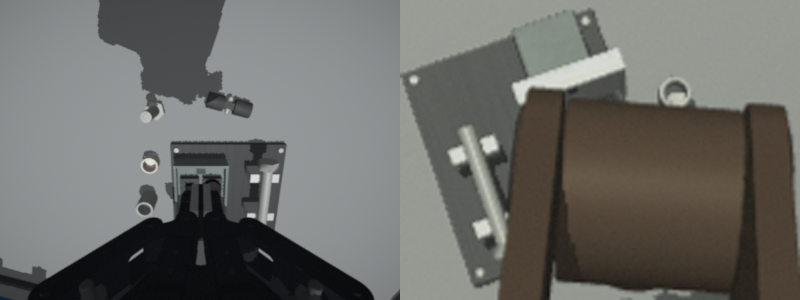

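The cover stands open (white strip at (570,75) in the right half) and the fingers hide the keys. I'll step aside to see them.

Request:
send_rows([
  [0.5,-0.3,0,0],
  [1,-0.6,0,0],
  [1.5,-0.8,0,0],
  [1.6,-0.8,0,0],
  [1.6,-0.8,0,0],
  [1.6,-0.8,0,0],
])

```text
clock: 6.3
position: [0.4184, 0.0712, 0.241]
tool_rot: [0.409, -0.409, -0.577, 0.577]
wrist_force: [0.2, 0.7, -1.0]
width: -0.001
```

```bash
python3 -c "
from h import *
f=snap('wrist','w3.png')
p=proj(f,g2w(G,[[-.012,.018,.046],[-.012,-.018,.046]]));print(p)
c=p.mean(0).astype(int);print(c)
x0=np.clip(c[0]-80,0,480);y0=np.clip(c[1]-60,0,360)
b=cv2.resize(f['image'][y0:y0+120,x0:x0+160],(640,480),interpolation=cv2.INTER_CUBIC)
print(x0,y0)
b=(255*(b/255.)**.6).astype(np.uint8)
cv2.imwrite('pics/m3.png',b[:,:,::-1])"
```

```text
[[264.61150276 283.80772051]
 [231.40810193 283.73252468]]
[248 283]
168 223
```

View pics/m3.png

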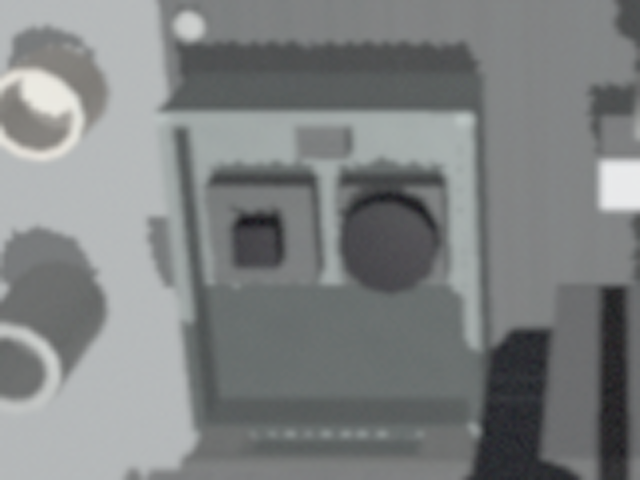

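The round key is at (390,240) in the crop, on the gauge's +y side. It matches the projected position to 1 px. The square key is at -y.

```bash
python3 -c "
from h import *
togo((-.018,.018,.055))"
```

```text
t 6.35 tip gauge [-0.0897  0.0792  0.2329] F [ 0.1 -0.4 -0.2] w 0.002 j [ 0.1   0.16  2.08 -0.    0.9  -1.81]
R [[-0.331, -0.001, -0.944], [0.944, -0.0, -0.331], [-0.0, -1.0, 0.001]] units [-1.23  3.56 -1.44] turn 0.01
```

Request:
send_rows([
  [-0.5,0.3,-0.6,0],
  [-0.9,0.7,-1.1,0],
  [-1.23,1.1,-1.44,0],
  [-1.23,1.6,-1.44,0],
  [-1.23,2.2,-1.44,0],
  [-1.23,2.8,-1.44,0],
  [-1.23,3.3,-1.44,0],
  [-1.23,3.5,-1.44,0],
  [-1.23,3.56,-1.44,0],
  [-1.23,3.56,-1.44,0],
  [-1.23,3.56,-1.44,0],
])

```text
clock: 7.45
position: [0.5073, 0.0372, 0.0642]
tool_rot: [-0.409, 0.409, 0.577, -0.577]
wrist_force: [-0.5, 0.1, 0.4]
width: -0.002
```

```bash
python3 -c "
from h import *
togo((-.018,.018,.041))"
```

```text
t 7.45 tip gauge [-0.0169  0.018   0.0562] F [-0.5  0.1  0.4] w -0.002 j [ 0.01  0.55  2.06 -0.    0.53 -1.89]
R [[-0.331, 0.001, -0.944], [0.944, -0.0, -0.331], [-0.0, -1.0, -0.001]] units [0.   0.3  0.02] turn 0.01
```

Request:
send_rows([
  [0,0.1,0.02,0],
  [0,0.18,0.02,0],
  [0,0.24,0.02,0],
  [0,0.28,0.02,0],
  [0,0.3,0.02,0],
  [0,0.3,0.02,0],
  [0,0.3,0.02,0],
])

```text
clock: 8.15
position: [0.506, 0.037, 0.0488]
tool_rot: [-0.409, 0.409, 0.577, -0.577]
wrist_force: [-2.5, -1.1, 15.9]
width: 0.004
```

16 N at tip height 0.041 m means the key is on its stop. Next I go up, over the open cover and behind it.

Request:
send_rows([
  [0,-0.4,0,0],
  [0,-1.1,0,0],
  [0,-1.9,0,0],
  [0,-2.7,0,0],
  [0,-3.3,0,0],
  [-0.2,-3.4,-0.4,0],
  [-0.36,-3.4,-1.1,0],
  [-0.36,-3.4,-1.8,0],
  [-0.36,-3.4,-2.3,0],
  [-0.36,-3.4,-2.5,0],
  [-0.36,-3.4,-2.5,0],
  [-0.36,-3.4,-2.5,0],
])

```text
clock: 9.35
position: [0.6283, 0.0611, 0.2179]
tool_rot: [0.409, -0.409, -0.576, 0.577]
wrist_force: [0.0, -0.4, -0.7]
width: -0.0
```

```bash
python3 -c "
from h import *
togo((.108,.0,.125))
f=snap('side','s4.png');b=cv2.resize(f['image'][150:330,220:460],(800,600),interpolation=cv2.INTER_CUBIC)
cv2.imwrite('pics/m4.png',b[:,:,::-1])"
```

```text
t 9.35 tip gauge [0.1052 0.0007 0.2099] F [ 0.  -0.4 -0.7] w -0.0 j [ 0.05  0.48  1.66 -0.    1.   -1.86]
R [[-0.331, -0.002, -0.944], [0.944, -0.0, -0.331], [0.0, -1.0, 0.002]] units [-0.02  1.7  -0.06] turn 0.02
```

View pics/m4.png

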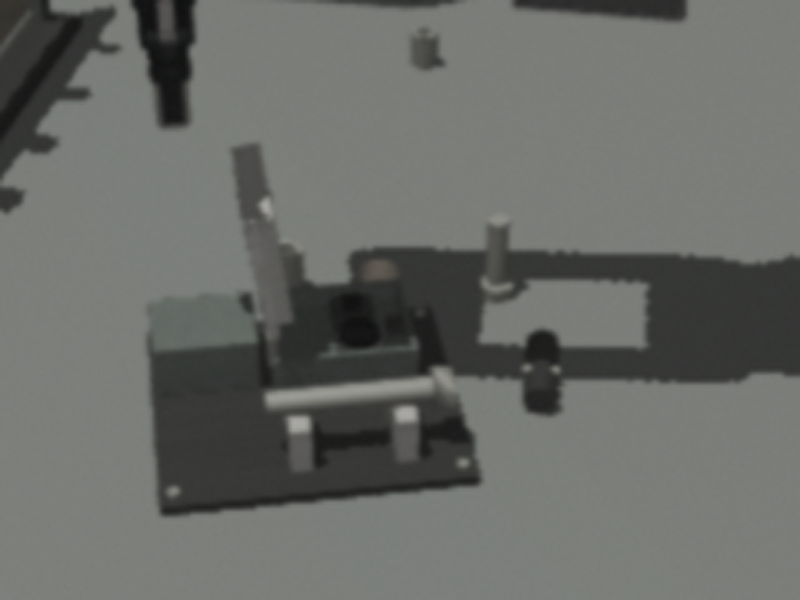

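The cover leans open at (260,230) and the fingertip is behind it at (172,115). I'll come down behind it, then sweep it over.

Request:
send_rows([
  [0,0.4,0,0],
  [0,0.9,0,0],
  [0,1.4,0,0],
  [0,1.64,0.1,0],
  [0,1.64,0.3,0],
  [0,1.64,0.5,0],
  [0,1.64,0.5,0],
])

```text
clock: 10.1
position: [0.6048, 0.0526, 0.1375]
tool_rot: [-0.409, 0.409, 0.577, -0.577]
wrist_force: [-0.3, -1.0, 0.0]
width: -0.005
```

```bash
python3 -c "
from h import *
togo((.052,.0,.1295));togo((-.03,0,.061))"
```

```text
t 10.1 tip gauge [0.0802 0.0004 0.1295] F [-0.3 -1.   0. ] w -0.005 j [ 0.04  0.54  1.79 -0.    0.81 -1.87]
R [[-0.331, 0.0, -0.944], [0.944, -0.0, -0.331], [-0.0, -1.0, -0.0]] units [-0.01  0.    0.56] turn 0.01
t 10.1 tip gauge [0.0802 0.0004 0.1295] F [-0.3 -1.   0. ] w -0.005 j [ 0.04  0.54  1.79 -0.    0.81 -1.87]
R [[-0.331, 0.0, -0.944], [0.944, -0.0, -0.331], [-0.0, -1.0, -0.0]] units [-0.    1.37  2.2 ] turn 0.01
```

Request:
send_rows([
  [0,0.01,0.2,0],
  [0,0.01,0.36,0],
  [0,0,0.56,0],
  [0,0.03,0.78,0],
  [0,0.07,1.0,0],
  [0,0.16,1.22,0],
  [0,0.27,1.42,0],
  [0,0.42,1.62,0],
  [0,0.59,1.79,0],
  [0,0.77,1.92,0],
  [0,0.95,2.03,0],
  [0,0.95,2.03,0],
])

```text
clock: 11.3
position: [0.5093, 0.0193, 0.0885]
tool_rot: [0.409, -0.409, -0.577, 0.577]
wrist_force: [0.9, -0.1, 3.4]
width: 0.0
```

```bash
python3 -c "
from h import *
togo((-.03,.0,.061))
f=snap('side','s5.png');b=cv2.resize(f['image'][150:330,220:460],(800,600),interpolation=cv2.INTER_CUBIC)
cv2.imwrite('pics/m5.png',b[:,:,::-1])"
```

```text
t 11.3 tip gauge [-0.0209  0.0004  0.0805] F [ 0.9 -0.1  3.4] w 0.0 j [-0.02  0.5   2.05 -0.    0.59 -1.93]
R [[-0.331, -0.001, -0.944], [0.944, -0.0, -0.331], [0.0, -1.0, 0.001]] units [-0.01  0.39  0.18] turn 0.01
```

View pics/m5.png

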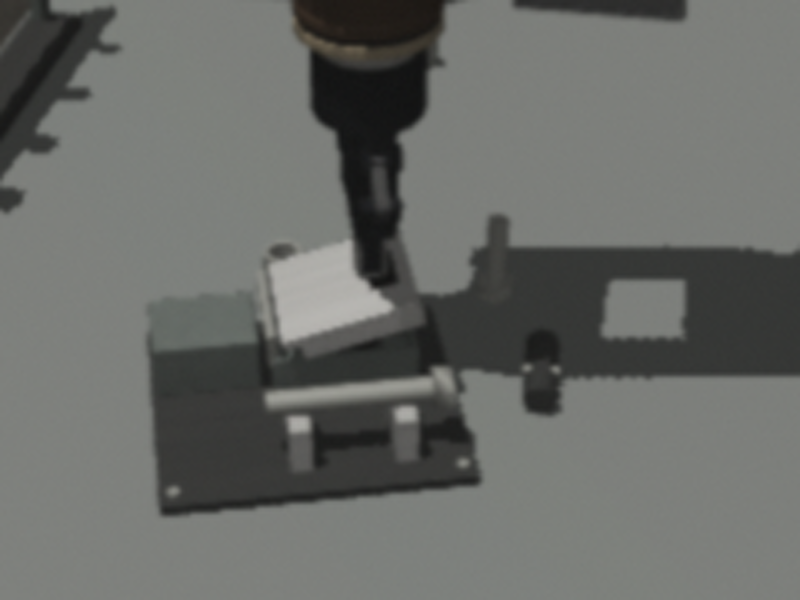

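The cover is nearly shut, with the fingertip holding it at the pad (375,270). Now I'll follow it down to the stop (tip about 0.053) and release.

Request:
send_rows([
  [0,0.12,0.08,0],
  [0,0.25,0.16,0],
  [0,0.38,0.18,0],
  [0,0.45,0.18,0],
  [0,0.5,0.18,0],
  [0,0.54,0.18,0],
  [0,0.56,0.18,0],
  [0,0.57,0.18,0],
  [0,0.57,0.18,0],
  [0,0.57,0.18,0],
])

```text
clock: 12.35
position: [0.5028, 0.0166, 0.0615]
tool_rot: [-0.408, 0.41, 0.577, -0.576]
wrist_force: [1.8, -0.3, 16.1]
width: 0.001
```

16 N at the same height as the first stop, so I'm lifting off.

Request:
send_rows([
  [0,-0.1,0,0],
  [0,-0.3,0,0],
  [0,-0.8,0,0],
  [0,-1.4,0.3,0],
  [0,-2,0.7,0],
  [0,-2.5,1.1,0],
  [0.6,-2.8,1.1,0],
  [1.3,-2.8,1.1,0],
  [2,-2.8,1.1,0],
  [2.6,-2.8,1.1,0],
  [2.6,-2.8,1.1,0],
  [2.6,-2.8,1.1,0],
])

```text
clock: 13.55
position: [0.4063, 0.1214, 0.2007]
tool_rot: [0.408, -0.408, -0.577, 0.577]
wrist_force: [0.9, -0.4, -0.4]
width: 0.001
```

Request:
send_rows([
  [0,0,0,0],
  [0,0,0,0],
  [0,0,0,0],
  [0,0,0,0],
  [0,0,0,0],
  [0,0,0,0],
  [0,0,0,0],
  [0,0,0,0],
])

```text
clock: 14.35
position: [0.4068, 0.121, 0.2003]
tool_rot: [0.409, -0.409, -0.577, 0.577]
wrist_force: [-0.2, -0.4, 0.0]
width: -0.001
```

```bash
python3 -c "
from h import *
togo((-.03,.0,.061))
a=snap('side','s6.png')['image'];f=snap('top','t6.png')
o=load('top0.png')['image']
z=lambda i:cv2.resize(i,(400,300),interpolation=cv2.INTER_CUBIC)
cv2.imwrite('pics/m6.png',np.vstack([np.hstack([z(a[150:330,220:460]),z(load('side0.png')['image'][150:330,220:460])]),np.hstack([z(f['image'][180:330,200:400]),z(o[180:330,200:400])])])[:,:,::-1])"
```

```text
t 14.35 tip gauge [-0.0842  0.1302  0.1923] F [-0.2 -0.4  0. ] w -0.001 j [ 0.22  0.22  2.13 -0.    0.79 -1.69]
R [[-0.331, -0.0, -0.944], [0.944, -0.0, -0.331], [-0.0, -1.0, 0.0]] units [-2.61  2.63 -1.08] turn 0.02
```

View pics/m6.png

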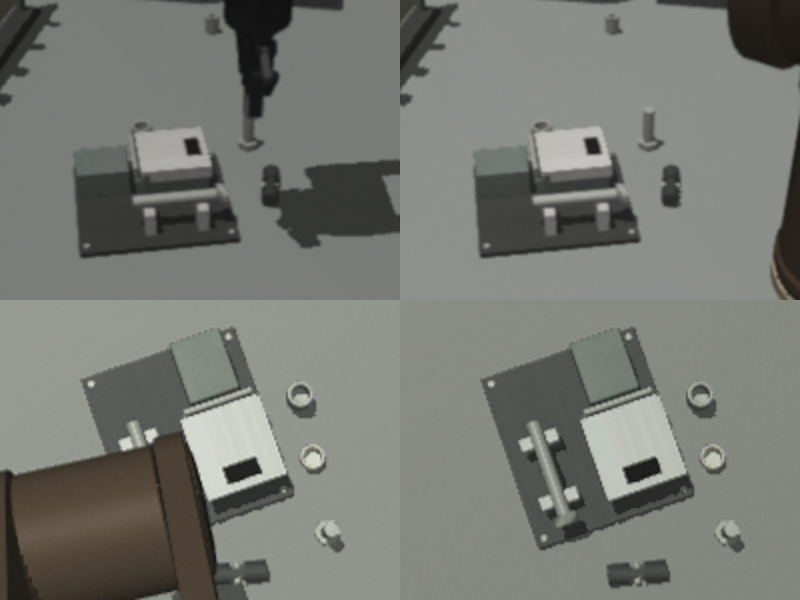

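The cover is shut and latched, sitting as it did at the start (left now, right start). The loose parts in view haven't moved, and the hand is clear with no wrist force.

```bash
python3 -c "
from h import *
job.close_job()"
```

```text
the job is handed in; nothing more can be done
```

The bolt gauge is zeroed and its cover is latched shut again. I handed the job in at about 14.4 s of the 51 s allowed; no verdict was reported.

- **Opening:** I pressed the pad to its stop with the jaws shut (about 13 N) and let go. A picture showed the cover standing open.
- **Zeroing:** I found the round key on the gauge's +y side and pressed it to its stop. The fingertip reached 41 mm height at about 16 N.
- **Shutting:** I swept the cover over from behind and pressed it to the same stop height at 16 N. After release it stayed shut.

**Last checks:** the final side and top pictures match the starting ones. The cover is level, and the two sockets, bolt cap, universal joint and hex bolt have not moved. The screwdriver was outside those final crops, but the arm worked nowhere near it after the start. The hand is clear and the wrist force is near zero.

The joint angles and key travel can't be read directly, so they are inferred from heights, forces and pictures. With the cover shut I could not see whether both keys came back up. None of the checks failed or disagreed.

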